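Serve a chilling stone with the tongs

TASK

Pick up the steel tongs from their wooden rest and use them to take the dark cube-shaped chilling stone off the little glass stand on the turntable, without touching the stone with the gripper itself. Finish while still holding: the closed tongs, in the gripper, hold the stone still in the air just above the middle of the empty tumbler's mouth, not dropped in and not resting on anything. Do not knock over, drag away or push off the turntable any of the glassware, the cups, the ashtray or the ice bucket.

Things in the scene. Friction and masses are not known exactly. Their poses are not given: they have to be found in the camera images.
- tongs: stainless steel tongs, 201 mm long, 86 g, lying flat on the rest. Origin: the grip place, midway between the two arms, level with their underside; +x to the jaws (roughly away from the robot), z up; hinges at x = -85 mm, head end at -111. Arms 4 mm thick, 14 mm tall (z 0 to 14), sprung open. Grip place: thumb plates 30 mm long, 20 mm tall (z -3 to 17), 52 mm across their outsides when open.
- jaw_left: the tongs' arm on the +y side, with its jaw; origin on its hinge, 85 mm behind the tongs' origin and 15.5 mm to +y. Squeezing the thumb plates closes the tongs: about 6 N starts it, 10 N (38 mm across the plates' outsides) brings the jaws to 26 mm apart and parallel; of any further force half presses on the stone. 25 to 30 N in all holds the stone well
- jaw_right: the tongs' arm on the -y side, with its jaw; origin on its hinge, 85 mm behind the tongs' origin and 15.5 mm to -y. Let go, the arms spring open; to carry the tongs open, keep the thumb plates squeezed to about 48 mm across their outsides (some 7 N, jaws then 46 mm apart). The tongs balance at the grip place
- tongs_jaws (a point): point midway between the jaws, 80 mm in front of the tongs' origin, 7 mm above the underside. Jaw plates: 22 mm long (x), 18 mm tall (z 0 to 18), 4 mm thick; 54 mm between their inner faces when open, shrinking 1.9 mm for each mm squeezed at the grip place
- rest: fixed wooden tongs rest: plate 150 x 70 x 6 mm with two cross bars 12 mm thick, 55 mm before and behind its centre, tops 30 mm above the work surface, on which the tongs lie with the grip place about midway between the bars. Origin at the centre of its underside, x along the tongs. It stands left or right of the turntable, the tumbler on the other side
- turntable: round wooden turntable, 250 mm across, top 20 mm above the work surface, spins freely at a touch. Origin at the centre of its fixed foot on the work surface
- stand: round glass stand on the turntable, loose, 35 mm tall, with a flat rimless top 84 mm across (55 mm above the work surface); origin at the centre of its underside. 300 g
- stone: dark grey soapstone cube, 26 mm edges, 45 g or so, loose on top of the stand; origin at the centre of its underside, axes along its edges
- stone_center (a point): centre of the stone cube, 13 mm from each face
- tumbler: empty clear glass tumbler standing on the work surface, 85 mm tall, mouth 80 mm across; origin at the centre of its underside
- tumbler_rim (a point): centre of the tumbler's mouth, 85 mm above the work surface
- cup_a: white espresso cup with handle on the turntable, far side from the robot, left; 58 mm across, 55 mm tall; origin under its centre. To be left alone
- cup_b: white espresso cup with handle on the turntable, far side from the robot, right; same size; origin under its centre. To be left alone
- bucket: glass ice bucket with clipped-on steel lid, 126 mm across, 162 mm tall, at the back left or right; origin under its centre. To be left alone
- ashtray: crystal ashtray, 110 mm across, 30 mm tall, at the back on the side without the bucket; origin under its centre. To be left alone
Things that resemble listed ones, but are neither listed nor needed, are in the scene too. Of the things that look like the tongs, the middle-sized one is meant.

How it is judged:
On the way, in this order (a step that is already met when the one before it is completed fails the run):
1. the tongs are gripped and lifted off their rest, the stone still on its stand (contact force between the fingers and tongs above 1 N and height (world z) of tongs above 0.045 m and contact force between tongs and rest below 0.05 N and height (world z) of stone_center below 0.08 m), for 0.2 s.
2. the stone is lifted off the stand between the jaws of the tongs (contact force between each of jaw_left, jaw_right and stone above 0.3 N and contact force between stone and stand below 0.02 N and height (world z) of stone_center above 0.085 m), for 0.2 s.
At the end, for the whole second after the job is handed in: Gripper squeezes the tongs, both jaws press the stone (over 0.3 N each); the stone is still, its centre within 25 mm of the tumbler axis and 20 to 120 mm above the rim; stone, tongs and arm clear of the tumbler, which is upright; stand and cups still on the turntable (contact force between the fingers and tongs above 1 N and contact force between each of jaw_left, jaw_right and stone above 0.3 N and horizontal distance between stone_center and tumbler_rim below 0.025 m and height (world z) of stone_center between 0.105 and 0.205 m and contact force between each of stone, tongs, the arm and tumbler below 0.02 N and linear speed of stone below 0.03 m/s and angle between tumbler's own z axis and vertical below 0.1 rad and height (world z) of each of stand, cup_a, cup_b above 0.015 m); the arm keeps its last pose, push and grip.
It fails at once if the gripper itself touches the stone (contact force between the fingers and stone above 0.3 N).
It fails at once if a cup, the stand, the tumbler, the ashtray or the ice bucket is tipped over (angle between any of cup_a, cup_b, stand, tumbler, ashtray, bucket's own z axis and vertical above 0.5 rad).
It fails at once if the tumbler, ashtray or ice bucket is dragged more than 50 mm from its place (distance of any of tumbler, ashtray, bucket from where it was at the start of the episode above 0.05 m).
It fails at once if a cup or the stand is pushed off the turntable (height (world z) of any of cup_a, cup_b, stand below 0.01 m).
It also fails if it takes over 48 s, if anything falls off the work surface, if the arm or the gripper's body presses on something with over 40 N, if the wrist force passes 120 N, or if a joint passes its speed limit or range.

ROBOT

A 7-joint arm with a two-finger parallel gripper is mounted at the origin on the work surface. World frame = base frame: x ahead of the robot, y to its left, z up, the work surface at z = 0. Lengths are in m, angles in rad, forces in N, time in s.
With the tool pointing down it reaches from about 0.4 to 0.85 m from the base axis. Payload 10.4 kg.
Tool frame: the origin (TCP) lies midway between the tips of the shut fingers; the grasp point (between the pads) lies 19 mm behind it; z points along the fingers, x is the direction in which the jaws open and shut, and the axes are right-handed (so a half turn about z gives the same grasp; the last joint's range is limited). The gripper opens to 85 mm and grips with 20 to 120 N. Pads are 22 mm wide; open, the fingers measure 114 mm over their backs; the gripper's body (76 mm by 85 mm) begins 54 mm behind the grasp point. The pads swing forward as they close: fully open they stand 13 mm farther back than shut.
Start: joints at [-1.254, 0.332, -0.065, 1.46, 0.022, 1.35, -0.088], TCP at [0.208, 0.589, 0.231] pointing down, gripper open.
Joint ranges: [-2.6, 2.6], [-0.5, 2.12], [-1.47, 1.34], [0.16, 2.42], [-1.27, 4.41], [0.06, 2.06], [-2.6, 2.6]. Speed limits (rad/s): [2.22, 2.22, 2.79, 2.79, 3.14, 3.14, 3.14].

INTERFACE

Orientations are given as a unit quaternion [x, y, z, w].
In Python, from workcell import telemetry, eyes, order gives the robot as it stands.
- The arm moves only by the tool servo_tool, never from a script. Its argument "deltas" is a list of rows, each a list of 3 entries, a list of its own where there are three numbers: the shift along the tool's x, y, z in cm, then the turn about the tool's z in rad, then the finger opening in cm, from 0 to 8.54. A call has 1 to 12 rows; each row shifts and turns the pose as measured when the row begins, along the tool's axes as they then stand; what a row does not reach is not made up. A row lasts 1/12 s, in which the tool goes at most 41.7 mm and 7.16 degrees, less where a joint would pass 70% of its speed; a pose out of reach is approached as far as the arm can. A call is refused whole if a number of a shift passes 4.17 or a number of a turn 0.125, either way. A call with a gripper value outside its range is refused whole. The fingers move at their own pace and stop on an object; "force" is the grip in N (left out, the last holds). Time passes only in rows, so rows that do not move let the fingers close. It gives the time, the measured TCP pose, the force and the opening at its end, in the units of the state.
- telemetry.get_obs(): the state, without advancing time (a new reading comes with each control period).
- eyes.camera(name): name is "side" or "top"; returns (picture, depth): 420x560x3 uint8, blue, green, red; 420x560 float32, m along the optical axis (not along the pixel's ray), 0 where there is no reading.
- eyes.calibration(name): a dict with "fx", "fy", "cx", "cy" (pixels), "rvec" (rotation vector, rad) and "tvec" (3), from world to camera coordinates, as OpenCV has them. Camera axes: x right, y down, z forward; pixel columns grow to the right and rows downward; lengths in m; the calibration is good to about 2 mm. A picture is of the moment at which its call begins. calibration takes no time and is no camera call.
- order.hand_in(): hands the job in, once; it reports no verdict.
The state is a dict: "clock": time; "joint_pos": joint angles; "joint_velocities": joint speeds; "tau": joint torques, N m; "position": TCP position; "ee_rot": TCP orientation; "ft_force": force on the tool from outside, world axes, zero at the start; "torque": the same for the moment, N m; "grip_width": opening from 0.0 (shut) to 1.0 (fully open).
Only numpy, scipy, OpenCV 4.12 (cv2) and the standard library are available. Lean on these libraries where they do the work, as an engineer would, in place of code of your own. Each camera call takes 0.05 s, during which the arm holds its last target. There are 200 camera calls.

## Working session

There is one attempt and no reset: what is moved stays moved. The work goes in short steps, Python scripts to look and compute and a tool call to move; the robot and the scene stay as the last step left them, time stands still between calls to the robot, and variables do not carry over. Pictures are saved under pics/ and viewed, about 8 in all and at most 12, crops included, and the job is handed in when it is done.

Besides the shell and the picture viewer there is one more tool, called after "Call:" as name(argument=value, ...) on one line, values as JSON. servo_tool: Moves the arm, as the interface text tells. Its arguments: {"type":"object","properties":{"deltas":{"type":"array"},"force":{"type":"number"}},"required":["deltas"]}

```bash
mkdir -p pics; cat > h.py <<'E'
import numpy as np, cv2
from workcell import telemetry, eyes, order
def cal(n):
    c=eyes.calibration(n);R=cv2.Rodrigues(np.array(c['rvec'],float))[0];return c,R,np.array(c['tvec'],float).ravel()
def ray(n,u,v,z):
    c,R,t=cal(n);d=R.T@np.array([(u-c['cx'])/c['fx'],(v-c['cy'])/c['fy'],1]);o=-R.T@t
    return o+d*(z-o[2])/d[2]
def cloud(n,D):
    c,R,t=cal(n);v,u=np.indices(D.shape);P=np.stack([(u-c['cx'])/c['fx']*D,(v-c['cy'])/c['fy']*D,D],-1)
    return (P-t)@R
def proj(n,p):
    c,R,t=cal(n);q=R@np.array(p)+t;return q[0]/q[2]*c['fx']+c['cx'],q[1]/q[2]*c['fy']+c['cy']
E
python3 - <<'E'
from h import *
for n in('top','side'):
    I,D=eyes.camera(n);cv2.imwrite(f'pics/{n}0.png',I);np.save(f'{n}0.npy',D)
    c,R,t=cal(n);print(n,c['fx'],-R.T@t,R[2])
o=telemetry.get_obs();print({k:np.round(o[k],3) for k in o})
E
```

```text
top 379.7426986765543 [ 0.26112423 -0.04455244  1.02645625] [ 0.20700121 -0.00973352 -0.97829227]
side 408.12876384164093 [ 0.39383707 -0.70500478  0.88950061] [ 0.06160553  0.62894256 -0.7750071 ]
{'clock': np.float64(0.1), 'joint_pos': array([-1.254,  0.333, -0.065,  1.461,  0.022,  1.35 , -0.088]), 'joint_velocities': array([-0.   , -0.003, -0.001, -0.001, -0.   ,  0.001,  0.001]), 'tau': array([ 1.0000e-03, -6.2674e+01,  4.9000e-02, -3.9243e+01,  1.6000e-02,
        7.0000e-03, -0.0000e+00]), 'position': array([0.208, 0.589, 0.231]), 'ee_rot': array([ 0.816,  0.577, -0.001,  0.   ]), 'ft_force': array([ 0.779, -0.614, -0.281]), 'torque': array([ 0.008, -0.028, -0.03 ]), 'grip_width': np.float64(1.0)}
```

View pics/top0.png

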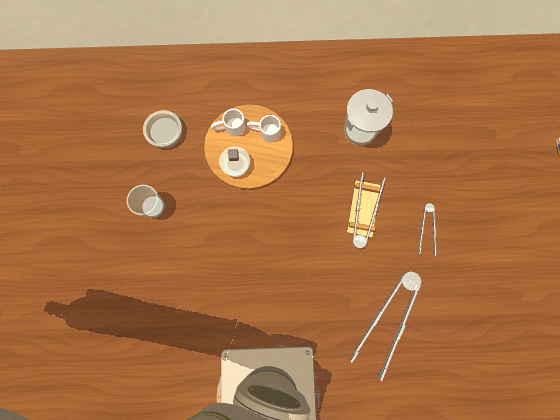

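View pics/side0.png

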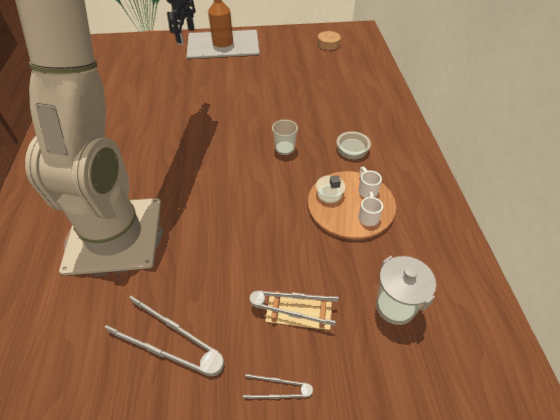

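Top view: the tongs-like things are on the rest at (365,210), small ones at (428,230) and large ones at (385,325). The pair on the rest is the middle-sized one. The stone is at (233,155), with the tumbler mouth near (143,200). I'll check these in close crops and measure.

```bash
python3 - <<'E'
from h import *
T=cv2.imread('pics/top0.png');S=cv2.imread('pics/side0.png')
def crop(I,x,y,w,h,f=4): return cv2.resize(I[y:y+h,x:x+w],(w*f,h*f),interpolation=cv2.INTER_CUBIC)
a=np.hstack([crop(T,335,165,65,90),crop(T,205,130,65,90),crop(T,115,165,65,90)])
b=np.hstack([crop(S,245,280,100,55),crop(S,305,165,95,55)])
b=np.pad(b,((0,0),(0,a.shape[1]-b.shape[1]),(0,0)));cv2.imwrite('pics/m.png',np.vstack([a,b]))
D={n:cloud(n,np.load(n+'0.npy')) for n in('top','side')}
I={'top':T,'side':S}
for n in I:
    H=cv2.cvtColor(I[n],cv2.COLOR_BGR2HSV);P=D[n];z=P[...,2]
    # tongs: low saturation, z .025-.06 near rest
    m=(H[...,1]<70)&(z>.028)&(z<.06)
    r=np.zeros(z.shape,bool)
    if n=='top': r[168:252,335:395]=1
    else: r[285:330,245:345]=1
    q=P[m&r];print(n,'tongs n',len(q),q.min(0),q.max(0))
    # stone
    r[:]=0
    if n=='top': r[140:175,220:250]=1
    else: r[170:200,320:348]=1
    ms=(I[n].max(-1)<95)&r&(z>.04);q=P[ms];print(' stone',len(q),q.min(0),q.max(0),'zmax med',np.median(q[q[:,2]>.074],0))
    r[:]=0
    r[:]=(H[...,0]>15)&(H[...,0]<32)&(H[...,1]>80)&(H[...,2]>150)&(z<.045)
    if n=='top': r[:, :340]=0
    else: r[:285]=0;
    q=P[r];print(' rest',len(q))
    if len(q)>20: print(cv2.minAreaRect((q[:,:2]*1000).astype(np.float32)))
E
```

```text
top tongs n 388 [ 0.36028508 -0.32897576  0.03617826] [ 0.55806785 -0.23363394  0.0515798 ]
 stone 8 [0.60083773 0.05957639 0.06094983] [0.60254365 0.08095088 0.07168084] zmax med [nan nan nan]
 rest 1129
((805.4103393554688, -688.934326171875), (919.86083984375, 832.7488403320312), 89.69448852539062)
side tongs n 770 [ 0.35928603 -0.33259539  0.02911111] [ 0.55890498 -0.23263177  0.05035686]
 stone 48 [0.59891472 0.05728758 0.05912472] [0.62338683 0.07160556 0.07989654] zmax med [0.61098318 0.05971286 0.07695439]
 rest 1251
((470.7437744140625, -276.1825866699219), (76.69508361816406, 151.43167114257812), 76.83045196533203)
  return _methods._mean(a, axis=axis, dtype=dtype,
  ret = um.true_divide(
```

View pics/m.png

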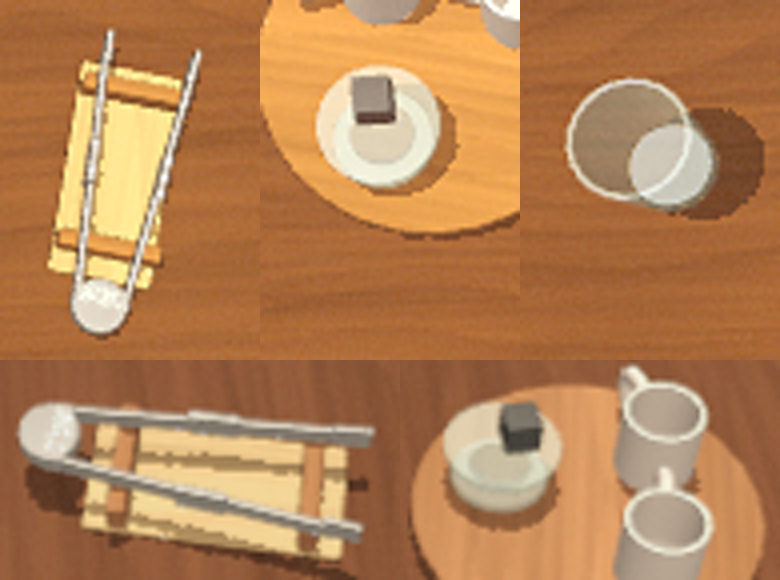

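Crops: the tongs on the rest have their jaw tips at top-view (362,173) and (384,178), and the head at (360,240). The stone is on the rear-left part of the stand, with its top face at (233,153). The tumbler mouth centre is (143,200). Next I turn these into world points.

```bash
python3 - <<'E'
from h import *
r=lambda *a:np.round(ray(*a),4)
print('stone',r('top',233.25,153.5,.081),r('side',334.75,178.25,.081))
c=[(352,76),(392,74),(394,106),(354,108)]
P=[ray('top',205+(u-260)/4,130+v/4,.081) for u,v in c];print(np.round(P,4))
c=[(499,406),(535,402),(541,422),(505,428)]
print(np.round([ray('side',305+(u-400)/4,165+(v-360)/4,.081) for u,v in c],4))
print('stand',r('top',205+(378-260)/4,130+127/4,.055),'rad',r('top',205+(316-260)/4,130+127/4,.055))
print('stand side',r('side',305+(502-400)/4,165+(446-360)/4,.055))
print('tumbler',r('top',142.75,200,.085))
S=cv2.imread('pics/side0.png');
print('tumb side',r('side',285,130,.085))
# tongs: fit axis by cloud points per arm, both cams
for n in('top','side'):
    I=cv2.imread(f'pics/{n}0.png');H=cv2.cvtColor(I,cv2.COLOR_BGR2HSV);P=cloud(n,np.load(n+'0.npy'));z=P[...,2]
    m=(H[...,1]<70)&(z>.034)&(z<.06);q=np.zeros(z.shape,bool)
    if n=='top': q[168:252,335:395]=1
    else: q[285:330,245:345]=1
    q=P[m&q]; q=q[:,:2]
    a=np.radians(-13);
    for _ in range(4):
        ux=np.array([np.cos(a),np.sin(a)]);uy=np.array([-ux[1],ux[0]])
        s=q@ux;t=q@uy; xe=s.max(); xh=s.min()
        xs=np.linspace(xh+.03,xe-.005,9);mid=[]
        for x in xs:
            k=abs(s-x)<.012
            if k.sum()>4: mid.append((x,(t[k].max()+t[k].min())/2,t[k].max()-t[k].min()))
        mid=np.array(mid);p=np.polyfit(mid[:,0],mid[:,1],1);a+=np.arctan(p[0])
    # origin is 111mm ahead of head
    print(n,'len',xe-xh,'yaw',np.degrees(a),'origin head',(xh+.111)*ux+np.polyval(p,xh+.111)*uy,'tip',(xe-.09)*ux+np.polyval(p,xe)*uy);print(np.round(mid,3)[:,1:].T)
E
```

```text
stone [0.6132 0.0704 0.081 ] [0.6118 0.0722 0.081 ]
[[0.6261 0.0841 0.081 ]
 [0.6266 0.0578 0.081 ]
 [0.6044 0.0567 0.081 ]
 [0.6039 0.0829 0.081 ]]
[[0.5992 0.0803 0.081 ]
 [0.6248 0.0816 0.081 ]
 [0.6253 0.0621 0.081 ]
 [0.5997 0.0589 0.081 ]]
stand [0.5994 0.0704 0.055 ] rad [0.6008 0.1119 0.055 ]
stand side [0.6012 0.0664 0.055 ]
tumbler [0.4946 0.3008 0.085 ]
tumb side [0.4955 0.2882 0.085 ]
top len 0.19786824053728042 yaw -15.79699791961537 origin head [ 0.46684659 -0.27621774] tip [ 0.46383304 -0.27536543]
[[-0.139 -0.139 -0.139 -0.138 -0.139 -0.139 -0.139 -0.138 -0.139]
 [ 0.037  0.041  0.044  0.051  0.053  0.055  0.059  0.061  0.063]]
side len 0.1984102963768054 yaw -16.028012514166264 origin head [ 0.46642343 -0.2779444 ] tip [ 0.4639344  -0.27722936]
[[-0.139 -0.138 -0.138 -0.139 -0.139 -0.138 -0.138 -0.138 -0.139]
 [ 0.039  0.043  0.047  0.054  0.054  0.058  0.062  0.063  0.064]]
```

Call:
servo_tool(deltas=[[[-1.6, 3.4, 0], -0.03, 8.5], [[-1.6, 3.4, 0], -0.03, 8.5], [[-1.6, 3.4, 0], 0, 8.5], [[-1.6, 3.4, 0], 0, 8.5], [[-1.6, 3.4, 0], 0, 8.5], [[-1.6, 3.4, 0], 0, 8.5], [[-1.6, 3.4, 0], 0, 8.5], [[-1.6, 3.4, 0], 0, 8.5], [[-1.6, 3.4, 0], 0, 8.5], [[-1.6, 3.4, 0], 0, 8.5], [[-1.6, 3.4, 0], 0, 8.5], [[0, 0, 0], 0, 8.5]], force=20)

```text
clock: 1.1
position: [0.5263, 0.3022, 0.2242]
ee_rot: [0.795, 0.607, -0.005, 0.001]
ft_force: [-0.1, -1.4, -0.1]
grip_width: 0.993
```

```bash
cat >> h.py <<'E'
from scipy.spatial.transform import Rotation as Ro
def leg(x,y,z,th=None):
    o=telemetry.get_obs();R=Ro.from_quat(o['ee_rot']).as_matrix();d=R.T@(np.array([x,y,z])-o['position'])*100
    a=np.degrees(np.arctan2(R[1,0],R[0,0]))
    print('t',round(float(o['clock']),2),'pos',np.round(o['position'],4),'xang',round(a,2),'tilt',np.round(R[:2,2],3),'grip',o['grip_width'],'F',np.round(o['ft_force'],2))
    print(' delta cm',np.round(d,2),'turn',None if th is None else round(float(-np.radians(th-a)),3))
E
python3 -c "
from h import *
leg(.52,-.02,.231,74)"
```

```text
t 1.1 pos [0.5263 0.3022 0.2242] xang 74.68 tilt [-0.007 -0.008] grip 0.9934500500811382 F [-0.08 -1.44 -0.06]
 delta cm [-31.25   7.9   -0.41] turn 0.012
```

Call:
servo_tool(deltas=[[[-3.5, 0.9, 0], 0.012, 8.5], [[-3.5, 0.9, 0], 0, 8.5], [[-3.5, 0.9, 0], 0, 8.5], [[-3.5, 0.9, 0], 0, 8.5], [[-3.5, 0.9, 0], 0, 8.5], [[-3.5, 0.9, 0], 0, 8.5], [[-3.5, 0.9, 0], 0, 8.5], [[-3.5, 0.9, 0], 0, 8.5], [[-3.5, 0.9, 0], 0, 8.5], [[-3.5, 0.3, 0], 0, 8.5], [[-3.5, 0.3, 0], 0, 8.5], [[-3.5, 0.3, 0], 0, 8.5]])

```text
clock: 2.1
position: [0.4935, -0.1372, 0.2228]
ee_rot: [0.797, 0.604, -0.008, -0.001]
ft_force: [1.0, -0.0, -0.0]
grip_width: 0.994
```

```bash
python3 -c "
from h import *
leg(.4655,-.277,.12,74)"
```

```text
t 2.1 pos [ 0.4935 -0.1372  0.2228] xang 74.37 tilt [-0.014 -0.008] grip 0.9938958754502017 F [ 0.95 -0.   -0.01]
 delta cm [-14.1    1.19  10.43] turn 0.006
```

Call:
servo_tool(deltas=[[[-3, 0.3, 0.5], 0.006, 8.5], [[-3, 0.3, 1], 0, 8.5], [[-3, 0.3, 2], 0, 8.5], [[-2.5, 0.2, 2], 0, 8.5], [[-1.5, 0.1, 2], 0, 8.5], [[0, 0, 1.5], 0, 8.5], [[0, 0, 0], 0, 8.5], [[0, 0, 0], 0, 8.5]])

```text
clock: 2.77
position: [0.4609, -0.2821, 0.1312]
ee_rot: [0.803, 0.596, -0.009, 0.0]
ft_force: [-0.4, 0.3, 0.8]
grip_width: 0.996
```

```bash
python3 -c "
from h import *
leg(.4655,-.277,.06,74)
I,_=eyes.camera('side');a=I[230:360,190:390]
J,_=eyes.camera('top');b=J[130:260,300:430]
cv2.imwrite('pics/a1.png',np.hstack([cv2.resize(x,None,fx=2.4,fy=2.4,interpolation=2) for x in (a,b)]))"
```

```text
t 2.77 pos [ 0.4609 -0.2821  0.1312] xang 73.23 tilt [-0.014 -0.011] grip 0.996421473775369 F [-0.4   0.31  0.85]
 delta cm [0.73 0.36 7.11] turn -0.013
```

View pics/a1.png

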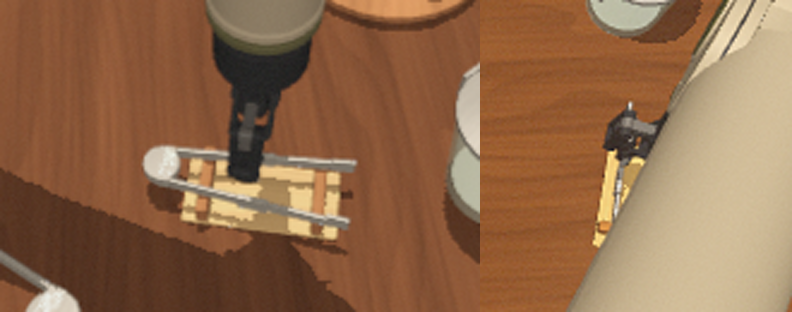

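The picture shows the fingers above the grip place, straddling the tongs and between the rest's bars (about (245,165) in the crop). Descending.

Call:
servo_tool(deltas=[[[0.4, 0.2, 2], -0.013, 8.5], [[0.3, 0.2, 2], 0, 8.5], [[0, 0, 2], 0, 8.5], [[0, 0, 1.2], 0, 8.5], [[0, 0, 0], 0, 8.5], [[0, 0, 0], 0, 8.5]])

```text
clock: 3.37
position: [0.4743, -0.2732, 0.0645]
ee_rot: [0.796, 0.606, -0.004, 0.005]
ft_force: [-0.1, -0.6, 1.0]
grip_width: 0.995
```

```bash
python3 -c "
from h import *
leg(.4655,-.277,.017,74)"
```

```text
t 3.37 pos [ 0.4743 -0.2732  0.0645] xang 74.58 tilt [-0.001 -0.012] grip 0.9952328599914747 F [-0.13 -0.61  0.99]
 delta cm [-0.55 -0.76  4.75] turn 0.01
```

Call:
servo_tool(deltas=[[[-0.2, -0.3, 0.8], 0.01, 8.5], [[-0.2, -0.3, 1], 0, 8.5], [[0, 0, 1], 0, 8.5], [[0, 0, 0], 0, 8.5], [[0, 0, 0], 0, 8.5]])

```text
clock: 3.78
position: [0.4689, -0.2765, 0.0373]
ee_rot: [0.799, 0.602, -0.002, 0.007]
ft_force: [0.1, -0.1, 0.8]
grip_width: 0.994
```

```bash
python3 -c "
from h import *
leg(.4655,-.277,.017,74)"
```

```text
t 3.78 pos [ 0.4689 -0.2765  0.0373] xang 73.97 tilt [ 0.004 -0.013] grip 0.9941195223563354 F [ 0.05 -0.13  0.78]
 delta cm [-0.12 -0.32  2.03] turn -0.001
```

Call:
servo_tool(deltas=[[[-0.1, -0.2, 1], 0, 8.5], [[0, -0.1, 1], 0, 8.5], [[0, 0, 0], 0, 8.5], [[0, 0, 0], 0, 6], [[0, 0, 0], 0, 6], [[0, 0, 0], 0, 6]])

```text
clock: 4.28
position: [0.4652, -0.2772, 0.0151]
ee_rot: [0.799, 0.601, -0.002, 0.006]
ft_force: [1.1, 1.3, 0.5]
grip_width: 0.701
```

```bash
python3 -c "
from h import *
leg(.4655,-.277,.017,74)"
```

```text
t 4.28 pos [ 0.4652 -0.2772  0.0151] xang 73.94 tilt [ 0.004 -0.013] grip 0.7011937938250914 F [1.1  1.26 0.55]
 delta cm [ 0.02  0.02 -0.19] turn -0.001
```

Call:
servo_tool(deltas=[[[0, 0, 0], 0, 5.4], [[0, 0, 0], 0, 5.1], [[0, 0, 0], 0, 4.8], [[0, 0, 0], 0, 4.8], [[0, 0, 0], 0, 4.8], [[0, 0, 0], 0, 4.8]], force=20)

```text
clock: 4.78
position: [0.4665, -0.2776, 0.0168]
ee_rot: [0.799, 0.601, -0.002, 0.007]
ft_force: [0.9, -0.1, -1.6]
grip_width: 0.564
```

```bash
python3 -c "
from h import *
leg(.4655,-.277,.017,74)
I,_=eyes.camera('side');a=I[230:360,190:390]
cv2.imwrite('pics/a2.png',cv2.resize(a,None,fx=4,fy=4,interpolation=2))"
```

```text
t 4.78 pos [ 0.4665 -0.2776  0.0168] xang 73.95 tilt [ 0.007 -0.014] grip 0.5635205005138362 F [ 0.86 -0.1  -1.62]
 delta cm [ 0.03 -0.11 -0.02] turn -0.001
```

View pics/a2.png

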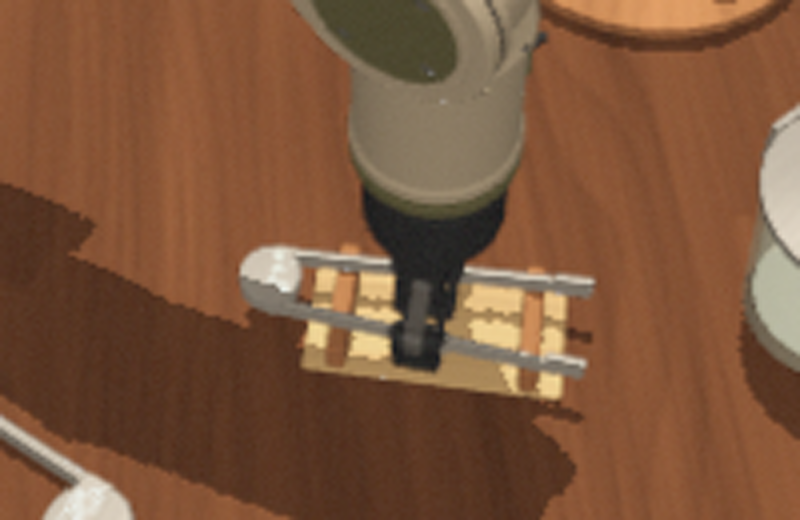

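The gripper holds the thumb plates at (415,340), at 48 mm, and the jaws are parted by about 46 mm. Lifting.

Call:
servo_tool(deltas=[[[0, 0, -0.5], 0, 4.8], [[0, 0, -1], 0, 4.8], [[0, 0, -1.5], 0, 4.8], [[0, 0, -2], 0, 4.8], [[0, 0, -2], 0, 4.8], [[0, 0, -1.5], 0, 4.8], [[0, 0, 0], 0, 4.8], [[0, 0, 0], 0, 4.8], [[0, 0, 0], 0, 4.8], [[0, 0, 0], 0, 4.8]])

```text
clock: 5.67
position: [0.4647, -0.2764, 0.1087]
ee_rot: [0.799, 0.601, -0.002, 0.007]
ft_force: [0.3, 0.2, -1.1]
grip_width: 0.562
```

```bash
python3 -c "
from h import *
leg(.50,.0705,.12,91)
I,_=eyes.camera('side');a=I[180:340,200:400]
cv2.imwrite('pics/a3.png',cv2.resize(a,None,fx=3.6,fy=3.6,interpolation=2))"
```

```text
t 5.67 pos [ 0.4647 -0.2764  0.1087] xang 73.88 tilt [ 0.006 -0.014] grip 0.5621124121334181 F [ 0.34  0.24 -1.11]
 delta cm [34.29 -6.23 -1.58] turn -0.299
```

View pics/a3.png

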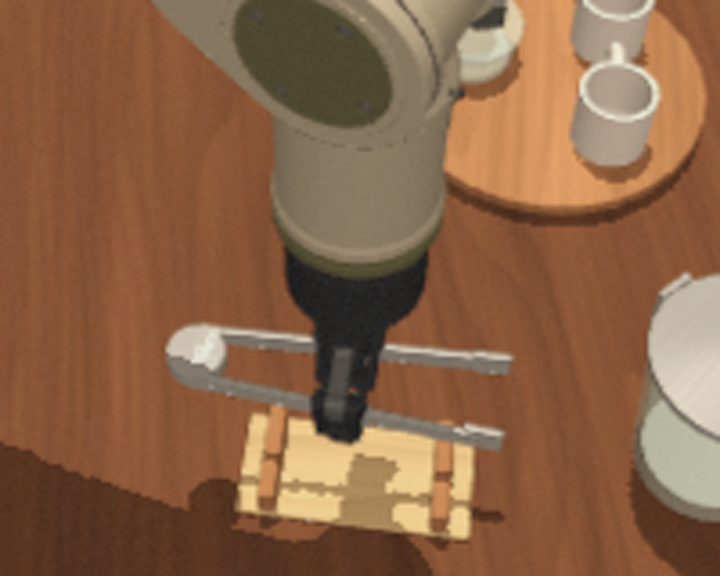

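The picture shows the tongs clear of the rest and level, with the jaws at (495,400) in the crop. Moving to a stand-off behind the stone.

Call:
servo_tool(deltas=[[[1.5, -0.2, 0], -0.02, 4.8], [[2.5, -0.3, 0], -0.03, 4.8], [[3.1, -0.4, 0], -0.03, 4.8], [[3.2, -0.4, 0], -0.03, 4.8], [[3.2, -0.4, 0], -0.03, 4.8], [[3.2, -0.4, 0], -0.03, 4.8], [[3.2, -0.4, 0], -0.03, 4.8], [[3.2, -0.4, 0], -0.03, 4.8], [[3, -0.4, 0], -0.03, 4.8], [[2.5, -0.3, 0], -0.03, 4.8], [[1.5, -0.2, 0], 0, 4.8], [[0, 0, 0], 0, 4.8]])

```text
clock: 6.72
position: [0.46, 0.0442, 0.0954]
ee_rot: [0.697, 0.717, -0.009, 0.003]
ft_force: [-0.5, 1.3, -0.4]
grip_width: 0.563
```

```bash
python3 -c "
from h import *
leg(.47,.0705,.0735,91)"
```

```text
t 6.72 pos [0.46   0.0442 0.0954] xang 91.69 tilt [-0.008 -0.017] grip 0.5628638163773125 F [-0.46  1.26 -0.41]
 delta cm [2.64 1.1  2.13] turn 0.012
```

Call:
servo_tool(deltas=[[[1, 0.4, 0.3], 0.012, 4.8], [[1, 0.4, 0.5], 0, 4.8], [[0.4, 0.2, 0.5], 0, 4.8], [[0, 0, 0], 0, 4.8], [[0, 0, 0], 0, 4.8], [[0, 0, 0], 0, 4.8], [[0, 0, 0], 0, 4.8]])

```text
clock: 7.3
position: [0.4675, 0.0685, 0.0782]
ee_rot: [0.7, 0.714, -0.012, 0.002]
ft_force: [0.0, -0.5, -0.9]
grip_width: 0.564
```

```bash
python3 -c "
from h import *
leg(.48,.0705,.0735,91)
I,D=eyes.camera('side');J,E=eyes.camera('top')
cv2.imwrite('pics/s4.png',I);cv2.imwrite('pics/t4.png',J);np.save('s4.npy',D);np.save('t4.npy',E)
a=I[120:250,230:410];b=J[100:230,180:330]
cv2.imwrite('pics/a4.png',np.hstack([cv2.resize(x,None,fx=2.4,fy=2.4*1.7,interpolation=2) for x in (a,b)]))"
```

```text
t 7.3 pos [0.4675 0.0685 0.0782] xang 91.17 tilt [-0.013 -0.02 ] grip 0.5636525386393246 F [ 0.04 -0.52 -0.9 ]
 delta cm [0.18 1.26 0.44] turn 0.003
```

View pics/a4.png

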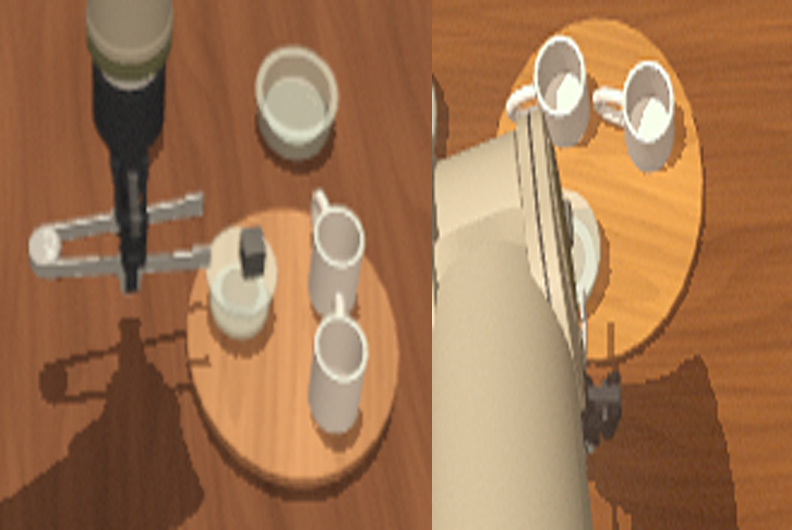

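The side view shows the tongs open, level and just behind the stone (crop (253,252)). The top view is blocked by the arm. I measure the jaw and stone offset from the side depth.

```bash
python3 - <<'E'
from h import *
I=cv2.imread('pics/s4.png');P=cloud('side',np.load('s4.npy'));H=cv2.cvtColor(I,cv2.COLOR_BGR2HSV)
x,y,z=P[...,0],P[...,1],P[...,2]
m=(z>.055)&(z<.11)&(x>.36)&(x<.57)&(y>.0)&(y<.14)&(I.max(-1)>70)
for lo in np.arange(.37,.565,.02):
    for s,k in(('R',y<.0685),('L',y>.0685)):
        q=P[m&k&(x>lo)&(x<lo+.02)]
        if len(q)>3: print(s,round(lo+.01,2),len(q),'y',np.round([q[:,1].min(),q[:,1].max()],4),'z',np.round([q[:,2].min(),q[:,2].max()],4))
print('tip x',x[m].max())
q=np.zeros(m.shape,bool);q[160:200,322:350]=1
q=P[q&(I.max(-1)<95)&(z>.05)&(y>.05)&(y<.1)];print('stone',len(q),np.percentile(q,[2,98],axis=0).round(4))
t=q[q[:,2]>.078];print(len(t),t.min(0),t.max(0) if len(t) else 0)
E
```

```text
R 0.38 68 y [0.0435 0.068 ] z [0.0941 0.1096]
L 0.38 29 y [0.0689 0.0851] z [0.0958 0.1097]
R 0.4 34 y [0.0427 0.0538] z [0.0921 0.1083]
L 0.4 33 y [0.0784 0.0861] z [0.0924 0.1084]
R 0.42 35 y [0.0438 0.0505] z [0.0909 0.1084]
L 0.42 30 y [0.0801 0.086 ] z [0.0923 0.1076]
R 0.44 37 y [0.0432 0.0501] z [0.0896 0.1075]
L 0.44 31 y [0.0804 0.0877] z [0.091  0.1074]
R 0.46 34 y [0.0277 0.0487] z [0.0845 0.1084]
L 0.46 14 y [0.0843 0.09  ] z [0.0841 0.1091]
R 0.48 22 y [0.032  0.0479] z [0.0791 0.105 ]
R 0.5 35 y [0.0402 0.0486] z [0.0908 0.1066]
L 0.5 29 y [0.0865 0.0938] z [0.0907 0.1071]
R 0.52 37 y [0.0392 0.0461] z [0.0895 0.1062]
L 0.52 30 y [0.0887 0.0955] z [0.089  0.1055]
R 0.54 36 y [0.0398 0.0475] z [0.0889 0.1088]
L 0.54 35 y [0.0891 0.0965] z [0.0913 0.1091]
R 0.56 20 y [0.0399 0.062 ] z [0.0552 0.1095]
L 0.56 17 y [0.0704 0.0999] z [0.0555 0.107 ]
tip x 0.56928568324766
stone 48 [[0.5992 0.0576 0.0591]
 [0.6232 0.0693 0.0803]]
5 [0.59923822 0.05694364 0.07803739] [0.62168844 0.06398621 0.08172193]
```

Call:
servo_tool(deltas=[[[0.15, -0.1, 0.5], 0, 4.8], [[0.15, -0.1, 1], 0, 4.8], [[0, 0, 1], 0, 4.8], [[0, 0, 0.4], 0, 4.8], [[0, 0, 0], 0, 4.8], [[0, 0, 0], 0, 4.8], [[0, 0, 0], 0, 4.8]])

```text
clock: 7.98
position: [0.4643, 0.0702, 0.0457]
ee_rot: [0.7, 0.714, -0.012, 0.002]
ft_force: [-0.1, 1.3, -0.7]
grip_width: 0.563
```

```bash
python3 -c "
from h import *
leg(.532,.072,.0475,91)"
```

```text
t 7.98 pos [0.4643 0.0702 0.0457] xang 91.09 tilt [-0.014 -0.02 ] grip 0.5632517641756827 F [-0.15  1.3  -0.74]
 delta cm [ 0.05  6.77 -0.28] turn 0.002
```

Call:
servo_tool(deltas=[[[0, 0.4, -0.2], 0, 4.8], [[0, 0.8, 0], 0, 4.8], [[0, 0.9, 0], 0, 4.8], [[0, 0.9, 0], 0, 4.8], [[0, 0.9, 0], 0, 4.8], [[0, 0.6, 0], 0, 4.8], [[0, 0, 0], 0, 4.8], [[0, 0, 0], 0, 4.8], [[0, 0, 0], 0, 4.8]])

```text
clock: 8.73
position: [0.517, 0.0714, 0.0484]
ee_rot: [0.7, 0.714, -0.011, 0.003]
ft_force: [0.3, -1.0, -0.5]
grip_width: 0.562
```

```bash
python3 -c "
from h import *
leg(.532,.072,.0475,91)
I,D=eyes.camera('side');cv2.imwrite('pics/s5.png',I);np.save('s5.npy',D)
cv2.imwrite('pics/a5.png',cv2.resize(I[140:230,250:380],None,fx=6,fy=6,interpolation=2))"
```

```text
t 8.73 pos [0.517  0.0714 0.0484] xang 91.09 tilt [-0.01 -0.02] grip 0.5623495419317263 F [ 0.27 -1.01 -0.48]
 delta cm [0.03 1.5  0.08] turn 0.002
```

View pics/a5.png

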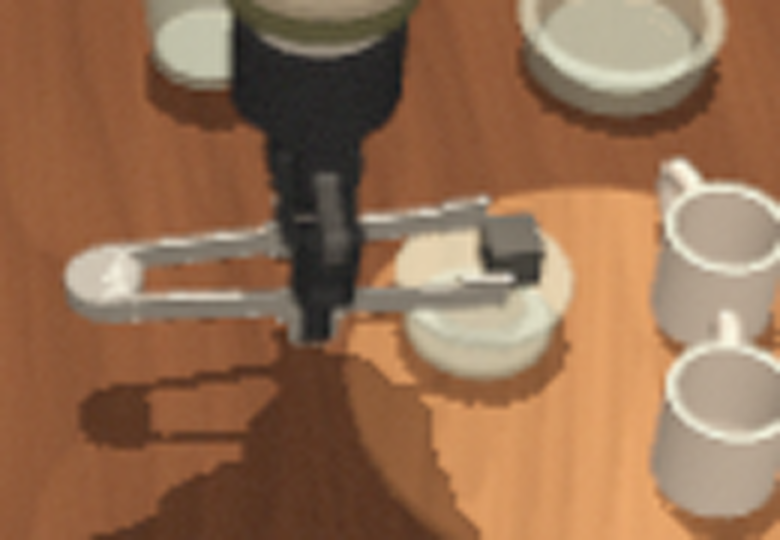

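```bash
python3 - <<'E'
from h import *
f=lambda u,v,z:np.round(ray('side',250+u/6,140+v/6,z),4)
print('far jaw top',f(488,203,.0795),'near jaw top',f(513,276,.0795))
for p in((483,222),(535,214),(543,240),(487,252)):print('stone',f(*p,.081))
P=cloud('side',np.load('s5.npy'));I=cv2.imread('pics/s5.png')
x,y,z=[P[...,i] for i in range(3)]
m=(z>.05)&(z<.1)&(x>.575)&(x<.64)&(y>.02)&(y<.12)
d=m&(I.max(-1)<110);b=m&(I.max(-1)>120)&(z>.064)
print('stone',np.percentile(P[d],[3,97],axis=0).round(4));
q=P[b];print('jaw L',q[q[:,1]>.075].round(3)[:12].tolist());print('jaw R',np.percentile(q[q[:,1]<.07],[3,97],axis=0).round(4))
E
```

```text
far jaw top [0.6058 0.0916 0.0795] near jaw top [0.609  0.0443 0.0795]
stone [0.601  0.0781 0.081 ]
stone [0.6258 0.0808 0.081 ]
stone [0.6264 0.0639 0.081 ]
stone [0.5995 0.059  0.081 ]
stone [[0.5992 0.0578 0.0611]
 [0.6232 0.0739 0.0799]]
jaw L [[0.595, 0.098, 0.078], [0.597, 0.097, 0.078], [0.601, 0.099, 0.076], [0.603, 0.095, 0.079], [0.586, 0.096, 0.076], [0.589, 0.095, 0.077], [0.591, 0.093, 0.079], [0.594, 0.094, 0.077], [0.598, 0.097, 0.075], [0.6, 0.095, 0.076], [0.603, 0.094, 0.076], [0.577, 0.095, 0.074]]
jaw R [[0.576  0.0422 0.0647]
 [0.623  0.0685 0.0819]]
```

Jaw midline y≈0.070 against stone y≈0.0705, so they are centred. Another 1.5 cm forward, then squeeze.

Call:
servo_tool(deltas=[[[0, 0.4, 0], 0, 4.8], [[0, 0.6, 0], 0, 4.8], [[0, 0.3, 0], 0, 4.8], [[0, 0, 0], 0, 4.8], [[0, 0, 0], 0, 4.8], [[0, 0, 0], 0, 4.8]])

```text
clock: 9.28
position: [0.5305, 0.0718, 0.0483]
ee_rot: [0.7, 0.714, -0.011, 0.003]
ft_force: [-0.2, 0.7, -0.1]
grip_width: 0.561
```

```bash
python3 -c "
from h import *
leg(.532,.072,.0475,91)"
```

```text
t 9.28 pos [0.5305 0.0718 0.0483] xang 91.12 tilt [-0.011 -0.02 ] grip 0.5613444217079328 F [-0.24  0.68 -0.13]
 delta cm [0.02 0.15 0.08] turn 0.002
```

Good. I close in stages, then squeeze at 28 N.

Call:
servo_tool(deltas=[[[0, 0, 0], 0, 4.5], [[0, 0, 0], 0, 4.3], [[0, 0, 0], 0, 4.1], [[0, 0, 0], 0, 3.9], [[0, 0, 0], 0, 3.7], [[0, 0, 0], 0, 3], [[0, 0, 0], 0, 2.5], [[0, 0, 0], 0, 2.5], [[0, 0, 0], 0, 2.5], [[0, 0, 0], 0, 2.5]], force=28)

```text
clock: 10.12
position: [0.5301, 0.0717, 0.0484]
ee_rot: [0.7, 0.714, -0.011, 0.003]
ft_force: [-0.4, -0.7, -0.4]
grip_width: 0.442
```

```bash
python3 -c "
from h import *
leg(.532,.072,.0475,91)"
```

```text
t 10.12 pos [0.5301 0.0717 0.0484] xang 91.11 tilt [-0.011 -0.019] grip 0.442446255052522 F [-0.37 -0.66 -0.39]
 delta cm [0.02 0.19 0.09] turn 0.002
```

The opening is 37.8 mm, as expected with the stone between the jaws. Lifting gently.

Call:
servo_tool(deltas=[[[0, 0, -0.3], 0, 2.5], [[0, 0, -0.6], 0, 2.5], [[0, 0, -1], 0, 2.5], [[0, 0, -1.2], 0, 2.5], [[0, 0, -1.5], 0, 2.5], [[0, 0, -1.5], 0, 2.5], [[0, 0, -1], 0, 2.5], [[0, 0, -0.6], 0, 2.5], [[0, 0, 0], 0, 2.5], [[0, 0, 0], 0, 2.5], [[0, 0, 0], 0, 2.5]])

```text
clock: 11.03
position: [0.5306, 0.0732, 0.1334]
ee_rot: [0.7, 0.714, -0.01, 0.003]
ft_force: [-0.0, -0.4, -2.0]
grip_width: 0.444
```

```bash
python3 -c "
from h import *
leg(.415,.30,.135,91)
I,D=eyes.camera('side');cv2.imwrite('pics/s6.png',I);np.save('s6.npy',D)
cv2.imwrite('pics/a6.png',cv2.resize(I[100:230,230:400],None,fx=4.4,fy=4.4,interpolation=2))"
```

```text
t 11.03 pos [0.5306 0.0732 0.1334] xang 91.09 tilt [-0.01  -0.019] grip 0.4444268325000592 F [-0.03 -0.43 -2.02]
 delta cm [ 22.88 -11.13  -0.47] turn 0.002
```

View pics/a6.png

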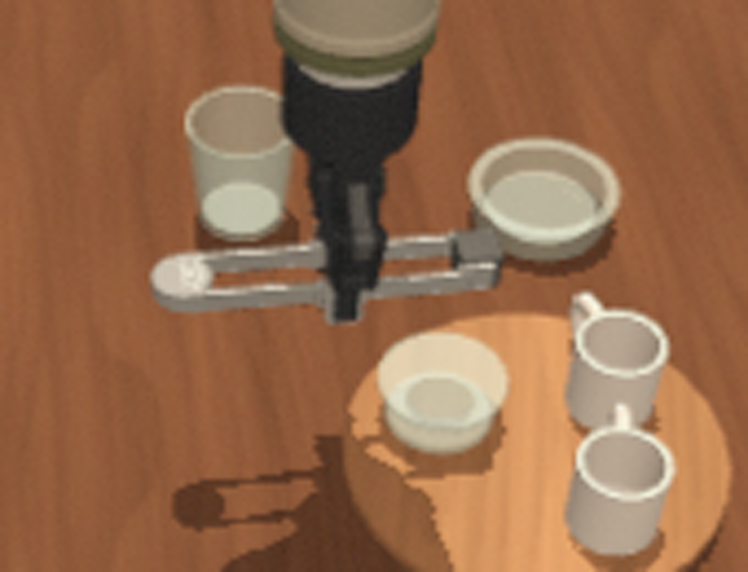

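The picture shows the stone at (475,255) between the jaws in the air, with the stand and cups untouched. Carrying it to the tumbler, whose rim centre is near (240,124).

Call:
servo_tool(deltas=[[[0.8, -0.4, 0], 0, 2.5], [[1.6, -0.8, 0], 0, 2.5], [[2.2, -1.1, 0], 0, 2.5], [[2.6, -1.3, 0], 0, 2.5], [[2.6, -1.3, 0], 0, 2.5], [[2.6, -1.3, 0], 0, 2.5], [[2.6, -1.3, 0], 0, 2.5], [[2.2, -1.1, 0], 0, 2.5], [[1.6, -0.8, 0], 0, 2.5], [[0.8, -0.4, 0], 0, 2.5], [[0, 0, 0], 0, 2.5], [[0, 0, 0], 0, 2.5]])

```text
clock: 12.08
position: [0.4162, 0.2772, 0.1226]
ee_rot: [0.7, 0.714, -0.017, 0.002]
ft_force: [-0.4, -1.1, -1.5]
grip_width: 0.442
```

```bash
python3 -c "
from h import *
leg(.414,.297,.137,91)
c=[(185,124),(295,124),(240,88),(240,160)]
print([np.round(ray('side',230+u/4.4,100+v/4.4,.085),4) for u,v in c])"
```

```text
t 12.08 pos [0.4162 0.2772 0.1226] xang 91.09 tilt [-0.022 -0.027] grip 0.44160704316424093 F [-0.4  -1.12 -1.48]
 delta cm [ 1.94 -0.22 -1.48] turn 0.002
[array([0.4566, 0.3009, 0.085 ]), array([0.5334, 0.2931, 0.085 ]), array([0.499 , 0.3372, 0.085 ]), array([0.4911, 0.2584, 0.085 ])]
```

Call:
servo_tool(deltas=[[[0.4, 0, -0.4], 0, 2.5], [[0.7, -0.1, -0.6], 0, 2.5], [[0.6, -0.1, -0.3], 0, 2.5], [[0.2, 0, 0], 0, 2.5], [[0, 0, 0], 0, 2.5], [[0, 0, 0], 0, 2.5], [[0, 0, 0], 0, 2.5], [[0, 0, 0], 0, 2.5], [[0, 0, 0], 0, 2.5]])

```text
clock: 12.83
position: [0.4173, 0.2936, 0.1365]
ee_rot: [0.703, 0.711, -0.017, 0.002]
ft_force: [-1.1, -0.4, -1.6]
grip_width: 0.439
```

```bash
python3 -c "
from h import *
leg(.414,.297,.137,91)
I,D=eyes.camera('side');J,E=eyes.camera('top')
for n,K,F in(('side',I,D),('top',J,E)):
    P=cloud(n,F);x,y,z=[P[...,i] for i in range(3)]
    m=(abs(x-.495)<.04)&(abs(y-.298)<.04)&(z>.12)&(z<.185)&(K.max(-1)<110)
    print(n,m.sum(), np.percentile(P[m],[3,97],axis=0).round(4) if m.sum()>5 else '')
a=I[80:190,220:360];b=J[140:250,90:230]
cv2.imwrite('pics/a7.png',np.hstack([cv2.resize(x,None,fx=2.8,fy=2.8,interpolation=2) for x in (a,b)]))"
```

```text
t 12.83 pos [0.4173 0.2936 0.1365] xang 90.61 tilt [-0.021 -0.028] grip 0.43907591082606584 F [-1.13 -0.39 -1.6 ]
 delta cm [ 0.34 -0.33 -0.05] turn -0.007
side 27 [[0.487  0.2773 0.1457]
 [0.5126 0.2932 0.1685]]
top 68 [[0.4602 0.2753 0.148 ]
 [0.509  0.3088 0.1687]]
```

View pics/a7.png

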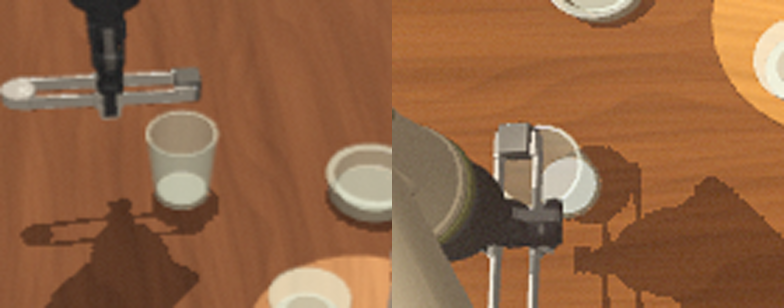

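```bash
python3 -c "
from h import *
print(ray('top',132.9,188.9,.168),ray('side',220+186/2.8,80+73/2.8,.168))"
```

```text
[0.50144153 0.29443058 0.168     ] [0.50019346 0.29385853 0.168     ]
```

Call:
servo_tool(deltas=[[[0.2, -0.2, 0], 0, 2.5], [[0.1, -0.1, 0], 0, 2.5], [[0, 0, 0], 0, 2.5], [[0, 0, 0], 0, 2.5], [[0, 0, 0], 0, 2.5], [[0, 0, 0], 0, 2.5], [[0, 0, 0], 0, 2.5], [[0, 0, 0], 0, 2.5]])

```text
clock: 13.6
position: [0.4137, 0.2969, 0.1363]
ee_rot: [0.703, 0.711, -0.017, 0.002]
ft_force: [0.8, -0.2, -1.0]
grip_width: 0.444
```

```bash
python3 -c "
from h import *
leg(.414,.297,.137,91)
print(np.round(telemetry.get_obs()['joint_velocities'],3))"
```

```text
t 13.6 pos [0.4137 0.2969 0.1363] xang 90.62 tilt [-0.021 -0.028] grip 0.4437469905729944 F [ 0.83 -0.18 -1.05]
 delta cm [ 0.01  0.03 -0.07] turn -0.007
[ 0.001  0.001  0.001 -0.     0.001 -0.001  0.001]
```

Before the last nudge, both views put the stone at (0.501, 0.294). It is now at about (0.497, 0.297), within 3 mm of the tumbler axis at (0.495, 0.298), centre height about 0.155 m, arm still. Handing in.

```bash
python3 -c "
from h import *
print(order.hand_in())"
```

```text
the job is handed in; nothing more can be done
None
```

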